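Clamp a wooden blank with the vise key

ROBOT

A 6-joint arm with a two-finger parallel gripper is mounted at the origin on a cart in front of the work surface, level with it; the furniture and walls round the work are solid. World frame = base frame: x ahead of the robot, y to its left, z up, the work surface at z = 0. Lengths are in mm, angles in degrees, forces in N, time in s.
With the tool pointing down it reaches from about 350 to 850 mm from the base axis. Payload 8.1 kg.
Tool frame: the origin (TCP) lies midway between the tips of the shut fingers; the grasp point (between the pads) lies 19 mm behind it (r.pinch_z is the distance from the TCP to the grasp point, in mm); z points along the fingers, y is the line along which they close (so a half turn about z gives the same grasp; the last joint's range is limited). The gripper opens to 85 mm and grips with 20 to 120 N. Pads are 22 mm wide; open, the fingers measure 114 mm over their backs; the gripper's body (76 mm by 85 mm) begins 54 mm behind the grasp point. The pads swing forward as they close: fully open they stand 13 mm farther back than shut.
Start: joints at [-69.007, 7.471, 85.268, -0, 87.261, -4.893], TCP at [261.971, -539.793, 231.292] pointing down, gripper open.
Joint ranges: [-169.43, 169.43], [-51.17, 129.36], [1.28, 143.12], [-76.62, 256.62], [0, 156.53], [-152.29, 152.29]. Speed limits (degrees/s): [136.94, 136.94, 159.86, 180, 180, 180].

INTERFACE

Orientations are given as [roll, pitch, yaw] about the fixed x, y, z axes, in that order (R = Rz(yaw) Ry(pitch) Rx(roll)).
In Python, from bench import sensors, optics, job, r gives the robot as it stands.
- The arm moves only by the tool play_rows, never from a script. Its argument "motion" is a list that holds one entry, the list of rows, each a list of 6 numbers: the shift along the tool's x, y, z in cm, then the turn, a rotation vector about the tool's x, y, z in degrees. In form: [[[x, y, z, ax, ay, az], ...]]. A call has 1 to 5 rows; each row is the pose to reach, as a shift and turn from the pose commanded when the call began, along the tool's axes at that moment; what a row does not reach only later rows make up. A row lasts 1/10 s, in which the tool goes at most 50 mm and 8.59 degrees, less where a joint would pass 70% of its speed; a pose out of reach is approached as far as the arm can. A call with a gripper value outside its range is refused whole. "jaw" is the opening, from 0 (shut) to 1 (fully open), set as the call begins (left out, the last holds). The fingers move at their own pace and stop on an object; "squeeze" is the grip in N (left out, the last holds). Time passes only in rows, so rows that repeat a pose let the fingers close. It gives the time, the measured TCP pose, the force, the opening and the grip force at its end, in the units of the state.
- sensors.sense(): the state, without advancing time (a new reading comes with each control period).
- optics.snapshot(name): name is "scene" or "top" or "wrist"; returns a dict with "pixels" (420x560x3 uint8, red, green, blue), "mtx" (3x3 intrinsics, pixels), "R" (3x3) and "t" (3): a world point X has camera coordinates R X + t; the wrist camera has in their place "T_tool_cam" (4x4, takes a point from camera to tool coordinates, whose origin is the TCP and whose axes are the flange's). Camera axes: x right, y down, z forward; pixel columns grow to the right and rows downward; lengths in mm; the calibration is good to about 2 mm. The wrist camera is an equidistant fisheye: a pixel r from the principal point sees the ray r / f radians off the axis. A picture is of the moment at which its call begins: read the wrist's pose just before it. There is no depth.
- job.hand_in(): hands the job in; it is judged then, once.
The state is a dict: "time": time; "joint_pos": joint angles; "qd": joint speeds; "joint_efforts": joint torques, N m; "tool_pos": TCP position; "tcp_rot": TCP orientation; "ft_force": force on the tool from outside, world axes, zero at the start; "wrist_torque": the same for the moment, N m; "finger_gap": finger opening in mm; "grip_force": force on a finger pad.
Only numpy, scipy, OpenCV 4.12 (cv2) and the standard library are available. Lean on these libraries where they do the work, as an engineer would, in place of code of your own. Each camera call takes 0.05 s, during which the arm holds its last target. There are 200 camera calls.

TASK

Clamp the wooden blank that lies in the small bench vise: take the T-handled key from its wooden rest, put it into the round post of the vise and, pressing only lightly, turn it until its square end drops fully home in the hidden square socket; then turn it clockwise (seen from above) until the jaw grips the blank firmly. Leave the key standing in the socket with the blank clamped, never force the key, and do not push the paint bottle, the tape roll or the mug about.

Things in the scene. Friction and masses are not known exactly. Their poses are not given: they have to be found in the camera images.
- key: steel T-handled vise key, 79 mm tall, 0.14 kg, upright in its rest. Origin at the centre of its lower end, z up the shank, x along the bar. From below: square end 18 x 18 mm, 13 mm long, sides parallel to x and y (lowest 3 mm slimmer, 16.5 mm); round shank 26 mm wide from 13 to 63 mm; cross bar 64 mm long, 12 mm thick (y), from 63 to 79 mm. Grip the bar across its thickness from above
- key_bar (a point): centre of the key's cross bar, 71 mm above the key's origin
- rest: wooden rest for the key, fixed: 70 x 70 x 6 mm foot with a 54 mm wide round cup 38 mm high, bore 28 mm, floor of the bore 6 mm above the table. Origin at the centre of its underside; the key lifts straight out
- vise: low grey bench vise, fixed. Base plate 200 x 104 x 6 mm, long side along x. Origin at the centre of its underside. A round post 52 mm wide, 40 mm high stands at x = -65 mm; the steel jaw (21 mm high) slides along x towards +x and presses the blank against two steel pegs (22 mm high) at the +x end. The screw may already be at its open end: counter-clockwise a caught key may meet a hard stop
- socket_mouth (a point): centre of the post's mouth, on its axis, 40 mm above the table. The mouth is a funnel 36 mm wide that narrows within 6 mm to a 27.5 mm bore, in which the key's shank stands upright and can turn
- blank: plain round wooden disc, 86 mm wide and 12 mm thick, loose, lying flat on the vise's base plate between jaw and pegs. Origin at the centre of its underside, 6 mm above the table
- disc_nest (a point): the point of the vise's base plate, 6 mm above the table, over which the blank's centre lies
- bottle: small paint bottle with black cap, 39 mm wide, 74 mm tall, standing behind the work; bystander. Origin at the centre of its underside
- tape: roll of insulating tape, 72 mm wide, 19 mm high, lying flat; bystander. Origin at the centre of its underside
- mug: small dark mug, 66 mm wide, 62 mm tall, standing; bystander. Origin at the centre of its underside
- socket_face (a point): on the post's axis 20 mm above the table: flat face of the spindle inside the bore, with a square socket 20.5 x 20.5 mm, 14 mm deep. The spindle's angle is unknown and not measured. The square end rests on the face until turned to match (once every 90 degrees, within about 8 degrees); then it drops 13 mm until the shank sits on the face, the key's lower end 7 mm above the table
- screw (a point): hidden screw, between post and jaw. Turning the spindle clockwise from above moves the jaw 6 mm per rad: 0.09 N m friction while free (0.2 to 1.1 rad), then the sprung pad on the blank adds 0.36 N m per rad. Firm is 0.2 to 0.4 rad after that rise begins; hard stop at 0.7. Held still between small turns, a wrist feels little friction: near 0 when free, some 0.07 more when firm. Holds when let go
Things that resemble listed ones, but are neither listed nor needed, are in the scene too. Of the things like the key, leave any that is turquoise; of the rest the larger one is meant.

How it is judged (in metres and radians):
On the way:
1. the key's square end has dropped fully home in the socket, the key upright (horizontal distance between key and socket_mouth below 0.004 m and z of key in the frame of vise below 0.0095 m and angle between key's own z axis and vertical below 0.12 rad), for 0.1 s.
At the end, for the whole second after the job is handed in: The key stands at rest fully home in the socket (lower end less than 9.5 mm above the table, within 4 mm of the post's axis, less than 0.12 rad off upright), and the blank lies flat in its nest (within 6 mm) and is clamped: more than 15 N between blank and vise, counting jaw and pegs together (all of step 1 and contact force between blank and vise above 15 N and horizontal distance between blank and disc_nest below 0.006 m and angle between blank's own z axis and vertical below 0.1 rad and linear speed of key below 0.02 m/s); the robot touches nothing.
It fails at once if the key is forced: more than 60 N between key and vise (contact force between key and vise above 60 N).
It fails at once if the bottle, tape roll or mug is moved by more than 30 mm (distance of any of bottle, tape, mug from where it was at the start of the episode above 0.03 m).
It also fails if it takes over 72 s, if anything falls off the work surface, if the arm or the gripper's body presses on something with over 40 N, if the wrist force passes 120 N, or if a joint passes its speed limit or range.

## Working session

There is one attempt and no reset: what is moved stays moved. The work goes in short steps, Python scripts to look and compute and a tool call to move; the robot and the scene stay as the last step left them, time stands still between calls to the robot, and variables do not carry over. Pictures are saved under pics/ and viewed, at most 10 in all, crops included, and the job is handed in when it is done.

Besides the shell and the picture viewer there is one more tool, called after ">>>" as name([rows], argument=value, ...), one row to a line, values as JSON. play_rows: Moves the arm, as the interface text tells. Its arguments: {"type":"object","properties":{"motion":{"type":"array","items":{"type":"array","items":{"type":"array","items":{"type":"number"}}}},"jaw":{"type":"number"},"squeeze":{"type":"number"}},"required":["motion"]}

```bash
mkdir -p pics
python3 - <<'E'
from bench import sensors, optics, job, r
import cv2,numpy as np,pickle
print(sensors.sense(), r.pinch_z)
for n in("scene","top","wrist"):
    s=optics.snapshot(n); pickle.dump(s,open(n+".pkl","wb")); cv2.imwrite(f"pics/{n}0.png",s["pixels"][:,:,::-1])
    print(n,s["mtx"].tolist(),{k:np.round(v,3).tolist() for k,v in s.items() if k in("R","t","T_tool_cam")})
E
```

```text
{'time': 0.0, 'joint_pos': array([-6.90072779e+01,  7.51326889e+00,  8.53308668e+01,  2.26877312e-03,
        8.72613445e+01, -4.89222215e+00]), 'qd': array([ 0.04790236,  0.05222155, -0.02378583, -0.10501136, -0.05034892,
       -0.05941494]), 'joint_efforts': array([ 1.28803309e-03, -5.69404364e+01, -5.00545156e+01, -4.84017050e-05,
        1.48191716e-02,  3.19157232e-05]), 'tool_pos': array([ 261.78032507, -539.26257666,  230.24839127]), 'tcp_rot': array([-1.79895097e+02, -1.12532449e-02,  2.58848235e+01]), 'ft_force': array([0.22604858, 0.25612693, 0.02657148]), 'wrist_torque': array([-0.02507497, -0.01724382, -0.04753323]), 'grip_force': 0.0, 'finger_gap': 85.16777824514716} 18.700000000000003
scene [[399.29680641162145, 0.0, 280.7363892751383], [0.0, 399.29680641162145, 210.19439355732956], [0.0, 0.0, 1.0]] {'R': [[-0.747, -0.665, -0.001], [-0.256, 0.289, -0.922], [0.613, -0.689, -0.386]], 't': [472.253, 200.916, 537.405]}
top [[485.94139156107815, 0.0, 275.11708040640326], [0.0, 485.94139156107815, 207.12125699845214], [0.0, 0.0, 1.0]] {'R': [[0.018, -1.0, 0.012], [-0.993, -0.02, -0.114], [0.114, -0.01, -0.993]], 't': [7.345, 614.768, 1135.945]}
wrist [[325.19226210127806, 0.0, 280.44158345229334], [0.0, 325.19226210127806, 211.26275637983045], [0.0, 0.0, 1.0]] {'T_tool_cam': [[0.001, -0.966, -0.259, 65.238], [1.0, 0.001, -0.0, 0.469], [0.001, -0.259, 0.966, -143.069], [0.0, 0.0, 0.0, 1.0]]}
```

View pics/top0.png

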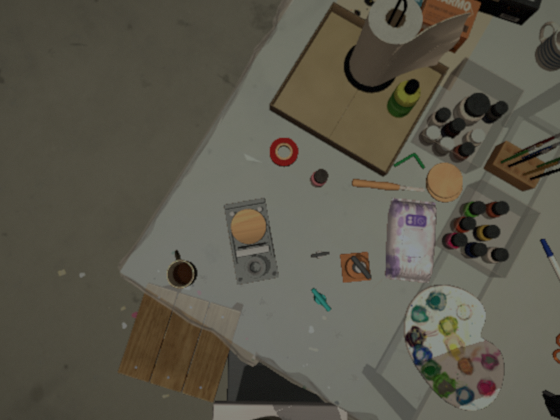

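View pics/scene0.png

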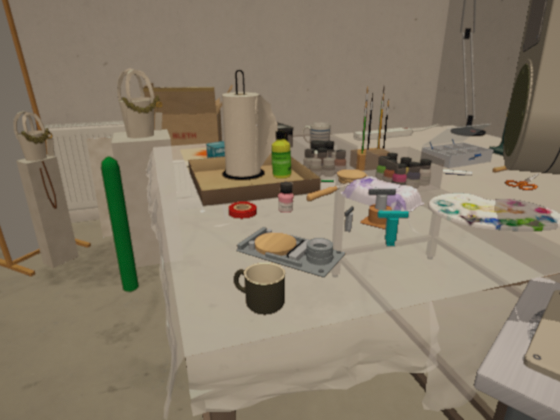

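The top view shows the vise: post at (257,265), blank at (249,227). Things that could be taken for the key:
- grey key in the wooden rest at (356,266)
- small grey key at (319,254)
- turquoise key at (320,299)

I choose the grey one in the rest, since it is the larger one that isn't turquoise. One close crop will check that.

```bash
cat > h.py <<'E'
import numpy as np,cv2,pickle
def ray(s,u,v):
    d=s["R"].T@np.linalg.solve(s["mtx"],[u,v,1.]); c=-s["R"].T@np.asarray(s["t"]); return c,d
def onz(s,u,v,z):
    c,d=ray(s,u,v); return c+d*(z-c[2])/d[2]
E
python3 - <<'E'
from h import *
s=pickle.load(open("top.pkl","rb")); p=s["pixels"][:,:,::-1]
c=cv2.resize(p[190:310,220:380],None,fx=5,fy=5,interpolation=cv2.INTER_CUBIC)
c=np.clip(c.astype(float)*1.5,0,255).astype(np.uint8)
cv2.imwrite("pics/c1.png",c)
for n,u,v,z in(("key",356,266,79),("rest",356,266,0),("post",257,265,40),("disc",249,227,18),("small",319,254,70),("turq",320,299,70),("bottle",319,178,74)): print(n,onz(s,u,v,z).round(1))
E
```

```text
key [ 477.4 -168.3   79. ]
rest [ 477.1 -182.4    0. ]
post [475.3  59.5  40. ]
disc [566.6  81.6  18. ]
small [503.3 -84.1  70. ]
turq [400.8 -87.2  70. ]
bottle [680.9 -82.2  74. ]
```

View pics/c1.png

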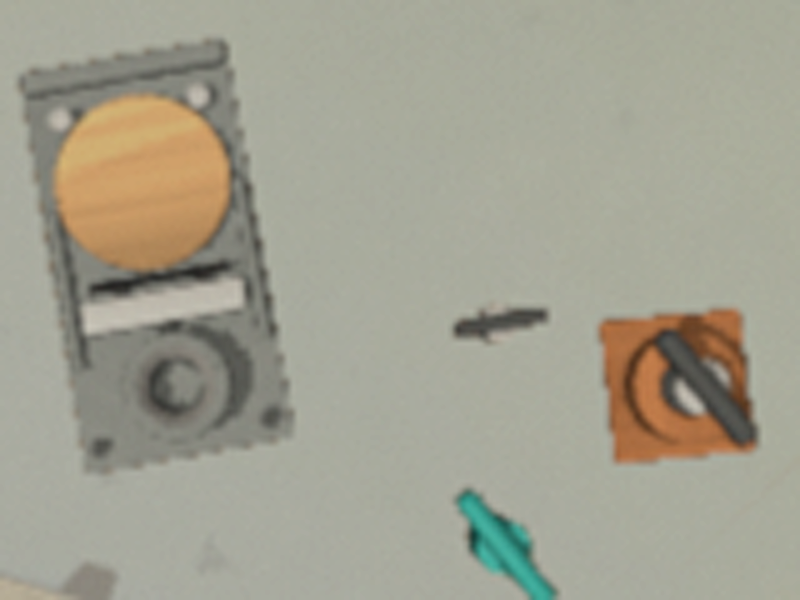

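The crop shows the large grey T-key in the wooden rest, bar from crop (668,340) to (745,436). The small key lies at crop (500,322), the turquoise one at (505,545) and the post mouth at (180,384). The choice stands. Next I measure the bar and post by masks.

```bash
cat >> h.py <<'E'
def delta(st,target,yaw):
    "shift (cm, tool axes) and tool-z turn to reach target/yaw, tool kept vertical"
    from scipy.spatial.transform import Rotation as Ro
    R=Ro.from_euler('xyz',st["tcp_rot"],degrees=True)
    d=R.inv().apply(np.asarray(target)-st["tool_pos"])/10
    rv=(R.inv()*Ro.from_euler('xyz',[180,0,yaw],degrees=True)).as_rotvec(degrees=True)
    return d.round(2),rv.round(2)
E
python3 - <<'E'
from h import *
from bench import sensors
s=pickle.load(open("top.pkl","rb")); p=s["pixels"]
b=p.astype(int)
m=((b.max(2)<55)).astype(np.uint8); m[:240]=0;m[:,:345]=0;m[285:]=0;m[:,378:]=0
n,l,st,ce=cv2.connectedComponentsWithStats(m); print(st[1:],ce[1:])
k=1+np.argmax(st[1:,4]); ys,xs=np.nonzero(l==k)
box=cv2.minAreaRect(np.c_[xs,ys].astype(np.float32)); print(box)
pts=cv2.boxPoints(box); e=[(pts[0]+pts[1])/2,(pts[1]+pts[2])/2,(pts[2]+pts[3])/2,(pts[3]+pts[0])/2]
L=max(((e[0],e[2]),(e[1],e[3])),key=lambda q:np.linalg.norm(q[0]-q[1]))
A,B=[onz(s,*q,85) for q in L]; print("bar",A.round(1),B.round(1),((A+B)/2).round(1),np.linalg.norm(A-B),np.degrees(np.arctan2(*(B-A)[1::-1]))%180)
# vise plate edges by crop corners; post mouth
for q in((180,384),): print("mouth",onz(s,220+q[0]/5-.4,190+q[1]/5-.4,40).round(1))
h=cv2.cvtColor(p,cv2.COLOR_RGB2HSV)
m=cv2.inRange(h,(8,90,80),(25,255,255)); m[:200]=0;m[250:]=0;m[:,:225]=0;m[:,275:]=0
M=cv2.moments(m,True); print("disc",onz(s,M['m10']/M['m00'],M['m01']/M['m00'],18).round(1),M['m00'])
print(delta(sensors.sense(),(477,-172,200),38.7))
E
```

```text
[[351 256  20  22 106]] [[359.76415094 266.4245283 ]]
((358.7596740722656, 268.06634521484375), (26.981576919555664, 9.811482429504395), 48.01278305053711)
bar [ 495.2 -152.9   85. ] [ 450.6 -194.    85. ] [ 472.9 -173.5   85. ] 60.68749701139196 42.701683162820615
mouth [471.9  62.7  40. ]
disc [569.   83.9  18. ] 968.0
(array([ 35.4 , -23.65,   3.08]), array([ -0.08,  -0.02, -12.81]))
```

>>> play_rows([
  [[6,-5,0.5,0,0,-4],[12,-9,1,0,0,-8],[18,-13,2,0,0,-13],[24,-17,2.5,0,0,-13],[30,-20,3,0,0,-13]],
])

```text
time: 0.65
tool_pos: [383.6, -320.6, 210.2]
tcp_rot: [-180.0, -0.0, 38.9]
ft_force: [1.5, -0.3, 0.7]
finger_gap: 85.5
grip_force: 0.0
```

Run:
```python
from h import *
from bench import sensors
s=sensors.sense(); print(s["time"],s["tool_pos"],s["tcp_rot"],delta(s,(474,-176,160),40))
```

```text
0.65 [ 383.60807466 -320.64263074  210.18465696] [-1.79981378e+02 -1.57281306e-03  3.88658588e+01] (array([16.11, -5.59,  5.02]), array([-0.02, -0.  , -1.13]))
```

>>> play_rows([
  [[5,-2,1,0,0,-1],[10,-4,3,0,0,-1],[14,-5.2,4.5,0,0,-1],[14,-5.2,4.5,0,0,-1],[14,-5.2,4.5,0,0,-1]],
])

```text
time: 1.15
tool_pos: [459.6, -192.6, 164.6]
tcp_rot: [-179.9, 0.0, 40.1]
ft_force: [-0.2, -0.5, 0.5]
finger_gap: 85.5
grip_force: 0.0
```

```bash
cat >> h.py <<'E'
def wray(s,st,u,v):
    from scipy.spatial.transform import Rotation as Ro
    K=s["mtx"]; x=(u-K[0,2])/K[0,0]; y=(v-K[1,2])/K[1,1]; th=np.hypot(x,y)
    d=np.array([x/th*np.sin(th),y/th*np.sin(th),np.cos(th)]) if th>0 else np.array([0,0,1.])
    R=Ro.from_euler('xyz',st["tcp_rot"],degrees=True).as_matrix(); T=np.asarray(s["T_tool_cam"])
    return R@T[:3,3]+st["tool_pos"], R@T[:3,:3]@d
def wonz(s,st,u,v,z):
    c,d=wray(s,st,u,v); return c+d*(z-c[2])/d[2]
E
python3 - <<'E'
from h import *
from bench import sensors,optics
st=sensors.sense(); s=optics.snapshot("wrist"); pickle.dump((s,st),open("w1.pkl","wb"))
cv2.imwrite("pics/w1.png",s["pixels"][:,:,::-1]); print(st["time"],st["tool_pos"],st["tcp_rot"])
E
```

```text
1.15 [ 459.60205322 -192.58219434  164.6423418 ] [-1.79893153e+02  4.77277924e-02  4.00724958e+01]
```

View pics/w1.png

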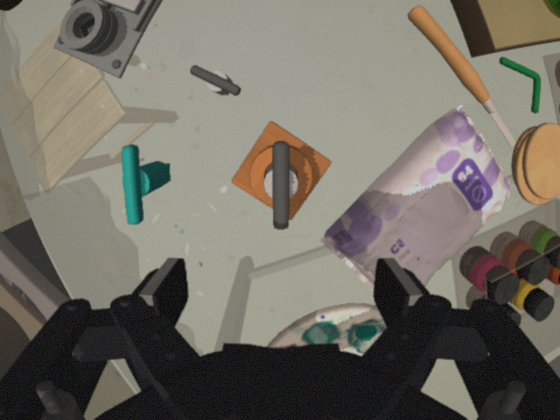

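The wrist view shows the key bar upright in the image at (281,141)–(281,228), centred over the orange rest, with the fingers aligned to it.

Run:
```python
from h import *
s,st=pickle.load(open("w1.pkl","rb")); b=s["pixels"].astype(int)
m=((b.max(2)<75)).astype(np.uint8); m[:125]=0;m[240:]=0;m[:,:260]=0;m[:,:260]=0;m[:,302:]=0
n,l,sta,ce=cv2.connectedComponentsWithStats(m);k=1+np.argmax(sta[1:,4]);x,y,w,h,a=sta[k];print(x,y,w,h,a,ce[k])
ys,xs=np.nonzero(l==k)
top=xs[ys<y+12].mean();bot=xs[ys>y+h-12].mean()
A=wonz(s,st,top,y,85);B=wonz(s,st,bot,y+h,85);print(A,B,np.linalg.norm(A-B),(A+B)/2,np.degrees(np.arctan2(*(A-B)[1::-1])))
c=(A+B)/2; print(delta(st,(c[0],c[1],110),40),delta(st,(c[0],c[1],58),40))
print("mouth?",wonz(s,st,88,27,40))
```

```text
273 142 24 87 408 [285.04411765 186.93382353]
[ 502.1731451  -159.04584338   85.        ] [ 453.90668171 -198.02967101   85.        ] 62.04345496797688 [ 478.03991341 -178.5377572    85.        ] 38.92709561852456
(array([2.32, 0.12, 5.46]), array([-0.11,  0.05,  0.07])) (array([ 2.32,  0.13, 10.66]), array([-0.11,  0.05,  0.07]))
mouth? [474.74809947  54.14121637  40.        ]
```

>>> play_rows([
  [[2.2,0,2,0,0,0.5],[2.2,0,5.4,0,0,0.5],[2.2,0,5.4,0,0,0.5],[2.2,0,5.4,0,0,0.5]],
])

```text
time: 1.6
tool_pos: [475.6, -181.2, 111.9]
tcp_rot: [-179.9, 0.1, 39.3]
ft_force: [0.4, 0.3, -0.1]
finger_gap: 85.8
grip_force: 0.0
```

Run:
```python
from h import *
from bench import sensors,optics
st=sensors.sense(); s=optics.snapshot("wrist"); pickle.dump((s,st),open("w2.pkl","wb"))
b=s["pixels"]; cv2.imwrite("pics/w2.png",np.clip(cv2.resize(b[100:400,130:430,::-1],None,fx=2,fy=2)*1.6,0,255).astype(np.uint8)); print(st["time"],st["tool_pos"],st["tcp_rot"])
```

```text
1.6 [ 475.60382542 -181.24298324  111.94493588] [-1.79933686e+02  5.13943945e-02  3.92874125e+01]
```

View pics/w2.png

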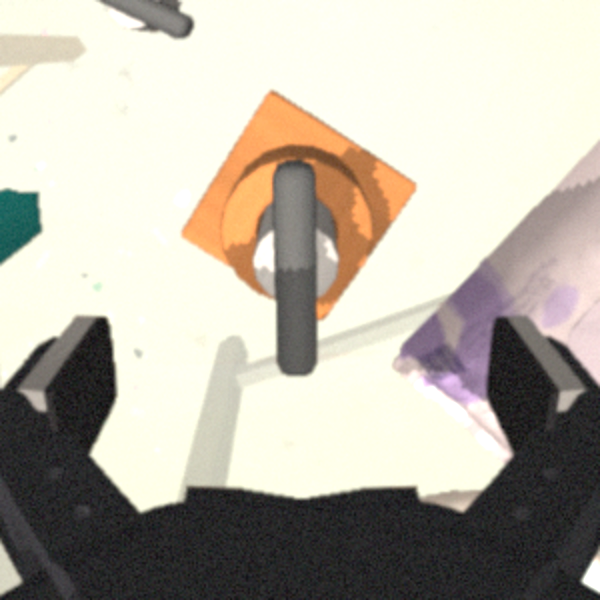

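The crop shows the bar at crop (294,160)–(298,375), slightly left of the finger midline.

Run:
```python
from h import *
s,st=pickle.load(open("w2.pkl","rb"))
A=wonz(s,st,130+294/2,180,85);B=wonz(s,st,130+298/2,287,85);c=(A+B)/2
yaw=np.degrees(np.arctan2(*(A-B)[1::-1]));print(A,B,np.linalg.norm(A-B),c,yaw)
print(delta(st,(c[0],c[1],58),yaw))
```

```text
[ 503.03375662 -156.85998952   85.        ] [ 454.68988085 -197.75093663   85.        ] 63.31824287089614 [ 478.86181874 -177.30546308   85.        ] 40.22571390492176
(array([ 0.51, -0.09,  5.39]), array([-0.07,  0.05, -0.94]))
```

>>> play_rows([
  [[0.4,-0.1,2,0,0,-0.9],[0.4,-0.1,4,0,0,-0.9],[0.4,-0.1,5.2,0,0,-0.9],[0.4,-0.1,5.4,0,0,-0.9],[0.4,-0.1,5.4,0,0,-0.9]],
])

```text
time: 2.15
tool_pos: [479.3, -177.4, 58.5]
tcp_rot: [180.0, -0.0, 40.3]
ft_force: [0.5, 0.3, 0.2]
finger_gap: 85.3
grip_force: 0.0
```

>>> play_rows([
  [[0,0,0,0,0,0],[0,0,0,0,0,0],[0,0,0,0,0,0],[0,0,0,0,0,0],[0,0,0,0,0,0]],
], jaw=0, squeeze=40)

```text
time: 2.65
tool_pos: [479.3, -176.8, 58.2]
tcp_rot: [180.0, -0.0, 40.3]
ft_force: [-0.0, 1.4, 3.5]
finger_gap: 24.2
grip_force: 39.0
```

>>> play_rows([
  [[0,0,0,0,0,0],[0,0,0,0,0,0],[0,0,0,0,0,0],[0,0,0,0,0,0],[0,0,0,0,0,0]],
])

```text
time: 3.15
tool_pos: [479.3, -176.8, 58.2]
tcp_rot: [180.0, -0.0, 40.3]
ft_force: [-2.5, 2.1, 6.8]
finger_gap: 24.2
grip_force: 39.1
```

The gap of 24 mm means the tips closed on the shank just below the bar. I'll reopen, rise so the tips clear the shank, and regrip the bar.

>>> play_rows([
  [[0,0,0,0,0,0],[0,0,0,0,0,0],[0,0,-0.7,0,0,0],[0,0,-1.3,0,0,0],[0,0,-1.3,0,0,0]],
], jaw=0.6)

```text
time: 3.65
tool_pos: [479.9, -177.3, 72.1]
tcp_rot: [179.9, -0.1, 40.3]
ft_force: [0.2, -0.5, 1.1]
finger_gap: 51.0
grip_force: 0.0
```

>>> play_rows([
  [[0,0,0,0,0,0],[0,0,0,0,0,0],[0,0,0,0,0,0],[0,0,0,0,0,0],[0,0,0,0,0,0]],
], jaw=0, squeeze=60)

```text
time: 4.15
tool_pos: [479.4, -176.7, 71.6]
tcp_rot: [180.0, -0.0, 40.3]
ft_force: [-1.6, 2.7, 8.9]
finger_gap: 10.4
grip_force: 61.3
```

>>> play_rows([
  [[0,0,0,0,0,0],[0,0,0,0,0,0],[0,0,0,0,0,0]],
])

```text
time: 4.45
tool_pos: [479.4, -176.7, 71.6]
tcp_rot: [180.0, -0.0, 40.3]
ft_force: [-1.9, 2.1, 9.8]
finger_gap: 10.4
grip_force: 61.3
```

Run:
```python
from h import *
from bench import sensors,optics
st=sensors.sense(); s=optics.snapshot("wrist"); pickle.dump((s,st),open("w3.pkl","wb"))
b=s["pixels"]; cv2.imwrite("pics/w3.png",np.clip(cv2.resize(b[150:400,130:430,::-1],None,fx=2,fy=2)*1.6,0,255).astype(np.uint8)); print(st)
```

```text
{'time': 4.45, 'joint_pos': array([-2.60036972e+01,  1.69799899e+00,  1.08705481e+02,  2.32512908e-02,
        6.95616718e+01,  2.36977096e+01]), 'qd': array([-0.0065103 , -0.08780023,  0.00550027,  0.03924053,  0.0113146 ,
        0.02652105]), 'joint_efforts': array([-7.08044730e-01, -4.30612493e+01, -4.27979350e+01, -3.78143359e-01,
       -1.30739294e+00, -3.71890288e-03]), 'tool_pos': array([ 479.40801113, -176.73984809,   71.57148003]), 'tcp_rot': array([ 1.79976850e+02, -3.39602269e-02,  4.02904874e+01]), 'ft_force': array([-1.85046656,  2.106149  ,  9.78299677]), 'wrist_torque': array([0.4637489 , 0.54748756, 0.05549779]), 'grip_force': 61.27908688009484, 'finger_gap': 10.445824858073033}
```

View pics/w3.png

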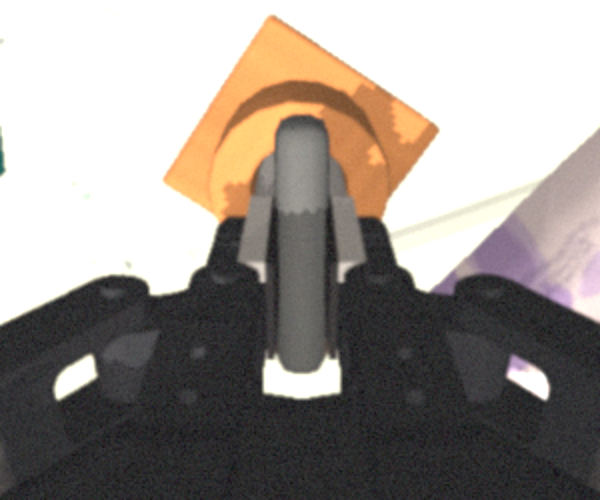

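The bar is held between the pads, at crop (300,118)–(300,370). I'll lift it straight out and work out the grip offset.

>>> play_rows([
  [[0,0,-0.5,0,0,0],[0,0,-1.5,0,0,0],[0,0,-3,0,0,0],[0,0,-5,0,0,0],[0,0,-7,0,0,0]],
])

```text
time: 5.0
tool_pos: [478.7, -176.8, 142.2]
tcp_rot: [-180.0, 0.0, 40.3]
ft_force: [0.4, 0.2, -1.6]
finger_gap: 10.0
grip_force: 59.6
```

Run:
```python
from h import *
from bench import sensors,optics
s,st=pickle.load(open("w3.pkl","rb"))
A=wonz(s,st,280,150+118/2,85);B=wonz(s,st,280,150+370/2,85);c=(A+B)/2
print(A,B,np.linalg.norm(A-B),c,delta(st,c,40.3))
s=optics.snapshot("scene");pickle.dump((s,sensors.sense()),open("s2.pkl","wb"));print(sensors.sense())
b=s["pixels"]; cv2.imwrite("pics/s2.png",cv2.resize(b[130:290,220:440,::-1],None,fx=3.5,fy=3.5,interpolation=cv2.INTER_CUBIC))
```

```text
[ 503.42519631 -156.62142421   85.        ] [ 455.2359112  -197.51676771   85.        ] 63.203135366984455 [ 479.33055375 -177.06909596   85.        ] (array([-0.03,  0.02, -1.34]), array([ 0.02, -0.03, -0.01]))
{'time': 5.05, 'joint_pos': array([-2.60182053e+01, -3.15737972e+00,  1.05178565e+02, -8.85431166e-03,
        7.76769097e+01,  2.36983727e+01]), 'qd': array([-0.0342431 ,  0.41338687, -0.1218456 ,  0.0483226 , -4.664834  ,
       -0.01997359]), 'joint_efforts': array([-1.62504748e-01, -3.50217140e+01, -3.61702251e+01, -2.90087506e-02,
       -1.21407663e-01,  2.03968866e-04]), 'tool_pos': array([ 480.77349688, -177.76526895,  146.33715763]), 'tcp_rot': array([ 1.79720072e+02, -1.13411895e-01,  4.02855659e+01]), 'ft_force': array([1.80970751, 0.16437381, 1.5191829 ]), 'wrist_torque': array([-0.08896101, -0.097276  ,  0.05413906]), 'grip_force': 59.67474281787872, 'finger_gap': 10.375734241343952}
```

View pics/s2.png

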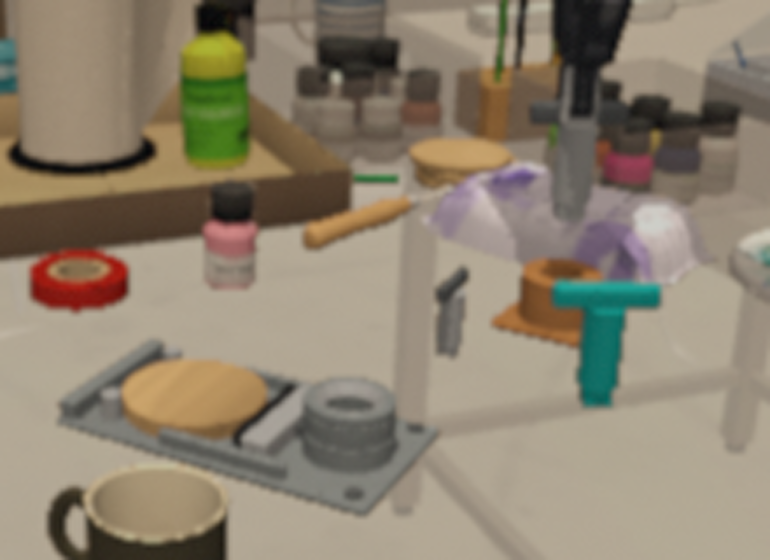

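The key hangs upright in the gripper, clear of the rest and centred on the TCP. I'll carry it towards the post, turning CCW in the air to leave wrist range for clockwise turning.

>>> play_rows([
  [[0,0,-3,0,0,-8],[2,-1,-4,0,0,-16],[5,-3,-4,0,0,-24],[8,-5,-4,0,0,-32],[11,-7,-4,0,0,-40]],
])

```text
time: 5.55
tool_pos: [517.9, -51.3, 181.3]
tcp_rot: [180.0, 0.0, 80.6]
ft_force: [0.8, -0.3, -1.6]
finger_gap: 10.2
grip_force: 59.6
```

Run:
```python
from h import *
from bench import sensors
s=sensors.sense(); print(s["time"],s["tool_pos"],s["tcp_rot"],delta(s,(538,23,180),150))
```

```text
5.55 [517.85350053 -51.2580404  181.26951648] [1.79963561e+02 8.33888663e-03 8.05708689e+01] (array([7.66, 0.77, 0.13]), array([ 3.000e-02,  3.000e-02, -6.943e+01]))
```

>>> play_rows([
  [[2,0.2,0,0,0,-8],[4,0.4,0,0,0,-16],[6,0.6,0,0,0,-24],[7.6,0.8,0,0,0,-32],[7.6,0.8,0,0,0,-40]],
])

```text
time: 6.05
tool_pos: [538.6, 23.1, 181.0]
tcp_rot: [180.0, -0.0, 120.7]
ft_force: [-0.6, 0.4, -1.4]
finger_gap: 9.9
grip_force: 59.6
```

>>> play_rows([
  [[0,0,0,0,0,-8],[0,0,0,0,0,-16],[0,0,0,0,0,-24],[0,0,0,0,0,-29],[0,0,0,0,0,-29]],
])

```text
time: 6.55
tool_pos: [538.3, 21.2, 180.9]
tcp_rot: [-180.0, 0.0, 149.4]
ft_force: [-0.1, -0.4, -0.5]
finger_gap: 9.9
grip_force: 59.6
```

Run:
```python
from h import *
from bench import sensors,optics
st=sensors.sense(); s=optics.snapshot("wrist"); pickle.dump((s,st),open("w4.pkl","wb"))
b=s["pixels"][:,:,::-1]; cv2.imwrite("pics/w4.png",b)
c,d=None,None
import itertools
# predicted pixel of mouth: nearest over grid
best=min(((np.linalg.norm(wonz(s,st,u,v,40)[:2]-[472.5,60]),u,v) for u in range(100,460,4) for v in range(20,300,4)));print(best)
u,v=best[1:]; x0,y0=max(u-75,0),max(v-75,0); print(x0,y0)
cv2.imwrite("pics/w4.png",np.clip(cv2.resize(b[y0:y0+150,x0:x0+150],None,fx=4,fy=4,interpolation=cv2.INTER_CUBIC)*2.,0,255).astype(np.uint8))
print(st["time"],st["tool_pos"],st["tcp_rot"],st["joint_pos"])
```

```text
(np.float64(1.3154310003826393), 280, 112)
205 37
6.55 [538.2550341   21.20147987 180.93112313] [-1.79995500e+02  2.86262993e-03  1.49358370e+02] [-3.19482272e+00 -3.59331200e-01  9.87252942e+01 -5.36998646e-03
  8.16335707e+01 -6.25524110e+01]
```

View pics/w4.png

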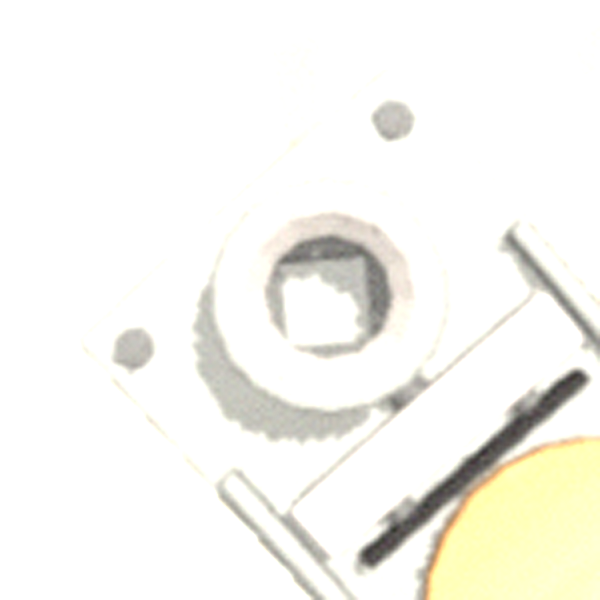

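The crop shows the bore centred at about crop (329,297) and the square socket inside it. Its top edge runs (280,262)–(363,256), about 4.5° CCW of the key's present angle.

Run:
```python
from h import *
from bench import sensors
s,st=pickle.load(open("w4.pkl","rb"))
f=lambda x,y,z: wonz(s,st,205+x/4-.4,37+y/4-.4,z)
print(f(329,297,34),f(322.5,301,20))
a=f(363,256,20)-f(280,262,20);b=f(290,347,20)-f(283,270,20)
for q in(a,b): print(np.degrees(np.arctan2(q[1],q[0]))%90,np.linalg.norm(q))
print((154)%90)
g=cv2.cvtColor(s["pixels"],cv2.COLOR_RGB2GRAY)
c=f(329,297,34)
print(delta(sensors.sense(),(c[0],c[1],125),154), sensors.sense()["tool_pos"])
```

```text
[473.12761785  65.93284023  34.        ] [472.74889786  64.73864622  20.        ]
63.82287746104265 19.15177635450114
64.48448020332094 18.10285302528803
64
(array([7.89, 0.5 , 5.59]), array([-0.01,  0.  , -4.83])) [538.25636616  21.19368645 180.87365926]
```

>>> play_rows([
  [[3,0.2,1,0,0,-4.8],[6,0.3,3,0,0,-4.8],[7.9,0.5,5.5,0,0,-4.8],[7.9,0.5,6.2,0,0,-4.8],[7.9,0.5,6.2,0,0,-4.8]],
])

```text
time: 7.1
tool_pos: [472.0, 65.9, 117.6]
tcp_rot: [-179.9, -0.1, 154.0]
ft_force: [0.0, 0.6, -0.8]
finger_gap: 10.3
grip_force: 59.5
```

Run:
```python
from h import *
from bench import sensors,optics
st=sensors.sense(); s=optics.snapshot("wrist"); pickle.dump((s,st),open("w5.pkl","wb"))
print(st["time"],st["tool_pos"],st["tcp_rot"],st["ft_force"],st["wrist_torque"],delta(st,(473,65.3,100),154))
b=s["pixels"][:,:,::-1]
cv2.imwrite("pics/w5.png",np.clip(cv2.resize(b[130:380,150:410],None,fx=2.3,fy=2.3,interpolation=cv2.INTER_CUBIC)*1.6,0,255).astype(np.uint8))
```

```text
7.1 [472.0491047   65.92982716 117.63641239] [-1.79933832e+02 -9.49600639e-02  1.54022708e+02] [ 0.03961209  0.62706751 -0.82796728] [ 0.02450853 -0.01581522 -0.04187375] (array([-0.12, -0.01,  1.76]), array([-0.07, -0.09,  0.02]))
```

View pics/w5.png

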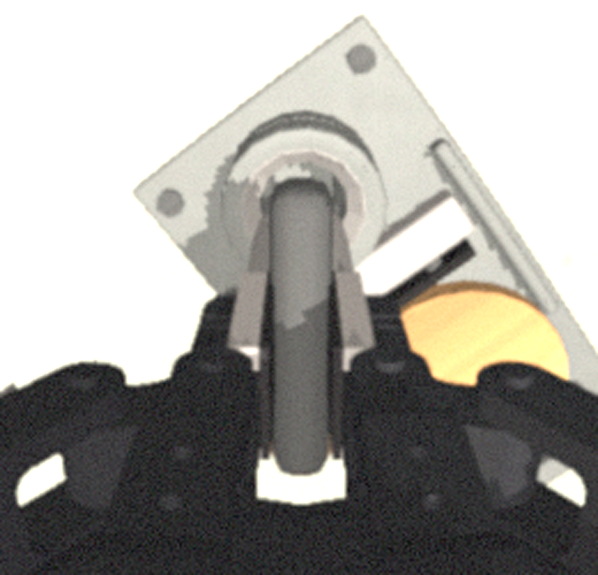

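>>> play_rows([
  [[-0.1,0,0.5,0,0,0],[-0.1,0,0.9,0,0,0],[-0.1,0,1.3,0,0,0],[-0.1,0,1.6,0,0,0],[-0.1,0,1.8,0,0,0]],
], squeeze=35)

```text
time: 7.65
tool_pos: [473.8, 65.4, 100.3]
tcp_rot: [-180.0, -0.0, 154.1]
ft_force: [-0.8, -0.4, -0.5]
finger_gap: 10.2
grip_force: 59.6
```

```bash
cat > q.py <<'E'
from bench import sensors
s=sensors.sense()
for k in("time","tool_pos","tcp_rot","ft_force","wrist_torque","finger_gap"): print(k,s[k] if k!="x" else 0)
print("j6",s["joint_pos"][5])
E
python3 q.py
```

```text
time 7.65
tool_pos [473.82578617  65.37922842 100.26496628]
tcp_rot [-1.79989941e+02 -2.02669719e-02  1.54067839e+02]
ft_force [-0.76481524 -0.43550525 -0.51397432]
wrist_torque [ 0.01886888  0.00569262 -0.02510431]
finger_gap 10.168835017452444
j6 -62.357064274661134
```

>>> play_rows([
  [[0,0,0.2,0,0,0],[0,0,0.5,0,0,0],[0,0,0.7,0,0,0],[0,0,0.9,0,0,0],[0,0,1.1,0,0,0]],
])

```text
time: 8.15
tool_pos: [473.5, 65.9, 89.4]
tcp_rot: [180.0, -0.1, 154.1]
ft_force: [-3.3, 3.4, 2.0]
finger_gap: 10.1
grip_force: 60.4
```

```bash
python3 q.py
```

```text
time 8.15
tool_pos [473.49521809  65.9057847   89.41762334]
tcp_rot [ 1.79981953e+02 -5.64098844e-02  1.54091432e+02]
ft_force [-3.27535206  3.42079611  1.95539329]
wrist_torque [0.71226439 0.77307293 0.0132714 ]
finger_gap 10.147232010070224
j6 -62.36171920149572
```

>>> play_rows([
  [[0.1,0.03,0,0,0,0],[0.1,0.03,0,0,0,0],[0.1,0.03,0.1,0,0,0]],
])

```text
time: 8.45
tool_pos: [473.1, 66.2, 88.6]
tcp_rot: [-180.0, -0.0, 154.1]
ft_force: [-3.3, 1.8, 1.5]
finger_gap: 10.5
grip_force: 59.9
```

>>> play_rows([
  [[0,0,0.1,0,0,0],[0,0,0.2,0,0,0],[0,0,0.2,0,0,0]],
])

```text
time: 8.75
tool_pos: [473.2, 66.3, 87.0]
tcp_rot: [180.0, 0.0, 154.1]
ft_force: [-4.1, 2.3, 3.7]
finger_gap: 10.3
grip_force: 60.5
```

```bash
python3 q.py
```

```text
time 8.75
tool_pos [473.20835235  66.28119027  86.97102087]
tcp_rot [1.79987436e+02 6.27977750e-04 1.54082643e+02]
ft_force [-4.09295589  2.28700013  3.7202088 ]
wrist_torque [ 0.43801302  0.86566487 -0.02846603]
finger_gap 10.3104808828273
j6 -62.27231627146838
```

>>> play_rows([
  [[0.1,0,0,0,0,0],[0.1,0,0,0,0,0]],
])

```text
time: 8.95
tool_pos: [472.6, 66.5, 86.8]
tcp_rot: [180.0, 0.1, 154.1]
ft_force: [-0.8, 1.1, 1.7]
finger_gap: 10.2
grip_force: 60.0
```

>>> play_rows([
  [[0,0,0.1,0,0,0],[0,0,0.2,0,0,0],[0,0,0.2,0,0,0]],
])

```text
time: 9.25
tool_pos: [473.1, 66.7, 86.4]
tcp_rot: [180.0, 0.1, 154.1]
ft_force: [-7.1, 2.1, 15.5]
finger_gap: 10.3
grip_force: 62.5
```

```bash
python3 q.py
```

```text
time 9.25
tool_pos [473.07751837  66.68950805  86.36138536]
tcp_rot [1.79956934e+02 8.29817945e-02 1.54087721e+02]
ft_force [-7.05687061  2.11424963 15.53733624]
wrist_torque [ 0.26174954  1.35884656 -0.01945493]
finger_gap 10.274529667339971
j6 -62.21510844835655
```

>>> play_rows([
  [[0.08,0,-0.1,0,0,0],[0.08,0,-0.1,0,0,0],[0.08,0,-0.1,0,0,0]],
])

```text
time: 9.55
tool_pos: [472.1, 66.9, 86.2]
tcp_rot: [180.0, 0.1, 154.1]
ft_force: [-1.0, 0.5, 3.5]
finger_gap: 10.3
grip_force: 60.4
```

>>> play_rows([
  [[0,0,0,0,0,1.5],[0,0,0,0,0,3],[0,0,0,0,0,4]],
])

```text
time: 9.85
tool_pos: [471.1, 66.8, 85.0]
tcp_rot: [-180.0, -0.0, 150.0]
ft_force: [-0.8, -0.5, -1.7]
finger_gap: 10.5
grip_force: 59.6
```

>>> play_rows([
  [[0,0,0,0,0,-2],[0,0,0,0,0,-4],[0,0,0,0,0,-6],[0,0,0,0,0,-8]],
])

```text
time: 10.25
tool_pos: [471.2, 66.9, 85.2]
tcp_rot: [-180.0, -0.0, 158.1]
ft_force: [-0.3, 0.2, -2.3]
finger_gap: 10.1
grip_force: 59.7
```

>>> play_rows([
  [[0,0,0,0,0,2],[0,0,0,0,0,4],[0,0,0,0,0,6],[0,0,0.1,0,0,6],[0,0,0.2,0,0,6]],
])

```text
time: 10.75
tool_pos: [471.3, 66.9, 83.3]
tcp_rot: [-180.0, -0.0, 152.1]
ft_force: [-0.5, 0.6, -0.5]
finger_gap: 10.2
grip_force: 59.6
```

```bash
python3 q.py
```

```text
time 10.75
tool_pos [471.32848185  66.92013003  83.30667179]
tcp_rot [-1.79984645e+02 -1.79751221e-02  1.52117307e+02]
ft_force [-0.54195479  0.60190569 -0.50579496]
wrist_torque [ 0.01712416 -0.00947685  0.02082853]
finger_gap 10.196485271156645
j6 -60.20559281430219
```

It has entered the socket with almost no force. I'll keep lowering gently.

>>> play_rows([
  [[0,0,0.1,0,0,0],[0,0,0.2,0,0,0],[0,0,0.3,0,0,0],[0,0,0.4,0,0,0]],
])

```text
time: 11.15
tool_pos: [471.5, 67.0, 79.5]
tcp_rot: [-180.0, 0.0, 152.1]
ft_force: [-0.3, 0.0, -1.6]
finger_gap: 10.2
grip_force: 59.6
```

```bash
python3 q.py
```

```text
time 11.15
tool_pos [471.49358643  66.99023755  79.54342165]
tcp_rot [-1.79999105e+02  1.89700945e-04  1.52093427e+02]
ft_force [-0.34367655  0.00910087 -1.60048517]
wrist_torque [-0.01351881 -0.00500078  0.0129232 ]
finger_gap 10.188513513706717
j6 -60.177812801262085
```

>>> play_rows([
  [[0,0,0.1,0,0,0],[0,0,0.2,0,0,0],[0,0,0.3,0,0,0],[0,0,0.4,0,0,0],[0,0,0.5,0,0,0]],
])

```text
time: 11.65
tool_pos: [471.5, 67.0, 74.6]
tcp_rot: [180.0, -0.0, 152.1]
ft_force: [0.7, 0.4, -0.7]
finger_gap: 10.4
grip_force: 59.6
```

>>> play_rows([
  [[0,0,0.08,0,0,0],[0,0,0.16,0,0,0],[0,0,0.16,0,0,0]],
])

```text
time: 11.95
tool_pos: [471.4, 67.0, 72.9]
tcp_rot: [-180.0, -0.0, 152.1]
ft_force: [0.3, -0.3, -0.7]
finger_gap: 10.3
grip_force: 59.6
```

>>> play_rows([
  [[0,0,0.06,0,0,0],[0,0,0.12,0,0,0],[0,0,0.12,0,0,0]],
])

```text
time: 12.25
tool_pos: [471.9, 67.0, 72.6]
tcp_rot: [180.0, 0.0, 152.1]
ft_force: [-2.9, -1.1, 5.5]
finger_gap: 10.1
grip_force: 60.6
```

```bash
python3 q.py
```

```text
time 12.25
tool_pos [471.85019452  67.00227898  72.58873203]
tcp_rot [1.79982533e+02 2.97354431e-02 1.52088894e+02]
ft_force [-2.87450159 -1.12296385  5.4920338 ]
wrist_torque [0.0145845  0.48483057 0.0193448 ]
finger_gap 10.085791121817604
j6 -60.17466117401903
```

The key is home: TCP 72.6, as predicted. Now I turn it clockwise in small steps, watching the torque.

>>> play_rows([
  [[0.02,0,-0.05,0,0,1.5],[0.02,0,-0.05,0,0,3],[0.02,0,-0.05,0,0,4.5],[0.02,0,-0.05,0,0,6]],
])

```text
time: 12.65
tool_pos: [471.5, 67.3, 72.6]
tcp_rot: [180.0, 0.0, 146.0]
ft_force: [-0.7, 1.8, 2.9]
finger_gap: 10.5
grip_force: 60.2
```

```bash
python3 q.py|grep -E "tcp_rot|force|torque"
```

```text
tcp_rot [1.79961294e+02 5.11122456e-03 1.45957706e+02]
ft_force [-0.74268474  1.84259758  2.92885645]
wrist_torque [0.48176223 0.14697683 0.06098891]
```

>>> play_rows([
  [[0,0,0,0,0,1.5],[0,0,0,0,0,3],[0,0,0,0,0,4.5],[0,0,0,0,0,6]],
])

```text
time: 13.05
tool_pos: [471.6, 67.4, 72.6]
tcp_rot: [180.0, 0.0, 140.0]
ft_force: [-0.3, 4.3, 4.7]
finger_gap: 10.2
grip_force: 60.4
```

```bash
python3 q.py|grep -E "tcp_rot|force|torque"
```

```text
tcp_rot [1.79958462e+02 6.50701264e-03 1.39965130e+02]
ft_force [-0.28906245  4.32649108  4.73502443]
wrist_torque [0.88401258 0.09848902 0.14978297]
```

>>> play_rows([
  [[0,0,0,0,0,1.5],[0,0,0,0,0,3],[0,0,0,0,0,4.5],[0,0,0,0,0,6]],
])

```text
time: 13.45
tool_pos: [471.7, 67.3, 72.6]
tcp_rot: [179.9, 0.0, 134.0]
ft_force: [1.0, 5.5, 4.3]
finger_gap: 10.0
grip_force: 60.5
```

```bash
python3 q.py|grep -E "tcp_rot|force|torque"
```

```text
tcp_rot [1.79948979e+02 1.18573143e-02 1.33963767e+02]
ft_force [0.97799733 5.47811787 4.27364373]
wrist_torque [ 1.13612353 -0.0392467   0.12721094]
```

>>> play_rows([
  [[0.05,0.05,0,0,0,1.5],[0.05,0.05,0,0,0,3],[0.05,0.05,0,0,0,4.5],[0.05,0.05,0,0,0,6]],
])

```text
time: 13.85
tool_pos: [471.7, 67.7, 72.6]
tcp_rot: [180.0, 0.0, 128.0]
ft_force: [0.8, 4.3, 5.3]
finger_gap: 10.5
grip_force: 60.5
```

```bash
python3 q.py|grep -E "tcp_rot|force|torque"
```

```text
tcp_rot [1.79962506e+02 3.29402922e-02 1.27958465e+02]
ft_force [0.82929446 4.29134198 5.3327366 ]
wrist_torque [ 0.74819744 -0.27272138  0.09185867]
```

>>> play_rows([
  [[0,0,0,0,0,0],[0,0,0,0,0,0]],
])

```text
time: 14.05
tool_pos: [471.7, 67.8, 72.6]
tcp_rot: [180.0, 0.0, 128.0]
ft_force: [0.8, 3.5, 4.3]
finger_gap: 10.2
grip_force: 60.5
```

```bash
python3 q.py|grep -E "tcp_rot|force|torque"
```

```text
tcp_rot [1.79965813e+02 2.67053301e-02 1.28033145e+02]
ft_force [0.83065949 3.4952945  4.34221577]
wrist_torque [ 0.77251239 -0.26659263  0.08996402]
```

>>> play_rows([
  [[0,0,0,0,0,1.5],[0,0,0,0,0,3],[0,0,0,0,0,4.5],[0,0,0,0,0,6]],
])

```text
time: 14.45
tool_pos: [471.7, 67.8, 72.6]
tcp_rot: [180.0, 0.0, 122.0]
ft_force: [3.0, 3.9, 4.4]
finger_gap: 10.1
grip_force: 60.5
```

```bash
python3 q.py|grep -E "tcp_rot|force|torque"
```

```text
tcp_rot [1.79954394e+02 2.45393125e-02 1.21957249e+02]
ft_force [2.95388134 3.89620142 4.36557435]
wrist_torque [ 0.85089184 -0.56046872  0.07480909]
```

>>> play_rows([
  [[0.01,0.05,0,0,0,1.5],[0.01,0.05,0,0,0,3],[0.01,0.05,0,0,0,4.5],[0.01,0.05,0,0,0,6]],
])

```text
time: 14.85
tool_pos: [472.0, 68.0, 72.6]
tcp_rot: [180.0, 0.0, 116.0]
ft_force: [2.9, 2.3, 5.5]
finger_gap: 9.9
grip_force: 60.5
```

```bash
python3 q.py|grep -E "tcp_rot|force|torque"
```

```text
tcp_rot [1.79973695e+02 2.67605876e-02 1.15958991e+02]
ft_force [2.94537345 2.32864834 5.45999537]
wrist_torque [ 0.66108593 -0.54667829  0.11116652]
```

>>> play_rows([
  [[0,0,0,0,0,1.5],[0,0,0,0,0,3],[0,0,0,0,0,4.5],[0,0,0,0,0,6]],
])

```text
time: 15.25
tool_pos: [472.1, 68.0, 72.6]
tcp_rot: [180.0, 0.0, 110.0]
ft_force: [2.7, 3.0, 5.3]
finger_gap: 10.2
grip_force: 60.5
```

```bash
python3 q.py|grep -E "tcp_rot|force|torque"
python3 - <<'E'
from h import *
from bench import optics
s=optics.snapshot("scene");pickle.dump(s,open("s3.pkl","wb"))
b=s["pixels"]; cv2.imwrite("pics/s3.png",cv2.resize(b[215:285,230:360,::-1],None,fx=6,fy=6,interpolation=cv2.INTER_CUBIC))
E
```

```text
tcp_rot [1.79952398e+02 2.73698231e-02 1.09959408e+02]
ft_force [2.73711949 3.04972861 5.27859912]
wrist_torque [ 0.6937423  -0.60591771  0.1086773 ]
```

View pics/s3.png

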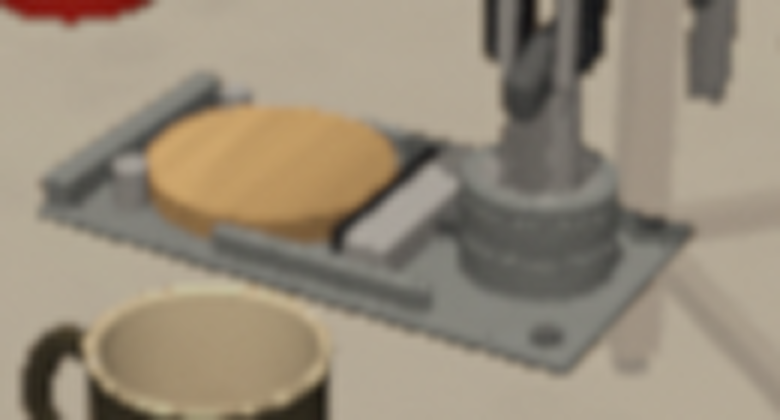

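The scene crop shows the key seated in the post at crop (545,130), and the black pad near the blank's edge at (385,200). I keep turning.

>>> play_rows([
  [[0,0.05,-0.02,0,0,1.5],[0,0.05,-0.02,0,0,3],[0,0.05,-0.02,0,0,4.5],[0,0.05,-0.02,0,0,6]],
])

```text
time: 15.7
tool_pos: [472.3, 68.2, 72.6]
tcp_rot: [180.0, 0.0, 104.0]
ft_force: [2.5, 1.4, 4.7]
finger_gap: 10.0
grip_force: 60.4
```

```bash
python3 q.py|grep -E "tcp_rot|force|torque"
```

```text
tcp_rot [1.79987236e+02 1.14760208e-02 1.03955680e+02]
ft_force [2.45334262 1.41740233 4.72537796]
wrist_torque [ 0.43923069 -0.6954368   0.1538467 ]
```

>>> play_rows([
  [[0,0,0,0,0,1.5],[0,0,0,0,0,3],[0,0,0,0,0,4.5],[0,0,0,0,0,6]],
])

```text
time: 16.1
tool_pos: [472.3, 68.3, 72.6]
tcp_rot: [180.0, 0.0, 98.0]
ft_force: [5.0, 2.1, 3.1]
finger_gap: 10.2
grip_force: 60.3
```

```bash
python3 q.py|grep -E "tcp_rot|force|torque"
```

```text
tcp_rot [1.79979604e+02 7.34327529e-03 9.79634211e+01]
ft_force [4.96682931 2.08264868 3.12196039]
wrist_torque [ 0.41915416 -0.89381173  0.15205974]
```

>>> play_rows([
  [[0,0.07,0,0,0,1.5],[0,0.07,0,0,0,3],[0,0.07,0,0,0,4.5]],
])

```text
time: 16.4
tool_pos: [472.8, 68.3, 72.6]
tcp_rot: [-180.0, 0.0, 93.5]
ft_force: [2.3, 0.3, 5.9]
finger_gap: 10.5
grip_force: 60.5
```

```bash
python3 q.py|grep -E "tcp_rot|force|torque"
```

```text
tcp_rot [-1.79978167e+02  9.04959648e-03  9.34644966e+01]
ft_force [2.26713535 0.26519984 5.85815134]
wrist_torque [ 0.32353012 -0.58312858  0.19842677]
```

>>> play_rows([
  [[0,0,0,0,0,1.5],[0,0,0,0,0,3],[0,0,0,0,0,4.5]],
])

```text
time: 16.7
tool_pos: [472.9, 68.4, 72.6]
tcp_rot: [-180.0, 0.0, 89.0]
ft_force: [2.5, 1.5, 4.2]
finger_gap: 10.4
grip_force: 60.5
```

```bash
python3 q.py|grep -E "tcp_rot|force|torque"
```

```text
tcp_rot [-1.79994747e+02  5.55098912e-03  8.89641652e+01]
ft_force [2.52371594 1.47775452 4.23714517]
wrist_torque [ 0.3352672  -0.65506873  0.21948016]
```

>>> play_rows([
  [[0,0,0,0,0,0],[0,0,0,0,0,0]],
])

```text
time: 16.9
tool_pos: [472.9, 68.4, 72.6]
tcp_rot: [-180.0, 0.0, 89.1]
ft_force: [3.1, 0.7, 5.1]
finger_gap: 10.7
grip_force: 60.5
```

```bash
python3 q.py|grep -E "tcp_rot|force|torque"
```

```text
tcp_rot [-1.79997309e+02  3.59318969e-03  8.90649879e+01]
ft_force [3.08267627 0.70097953 5.05737709]
wrist_torque [ 0.32453625 -0.63064418  0.10730202]
```

The torque began to rise at about yaw 107.5°, and the arm now stands at 89°, which is about 0.32 rad past the rise and inside the firm band. I'll relieve the side force, let go and rise.

>>> play_rows([
  [[0,0.04,-0.03,0,0,0],[0,0.04,-0.03,0,0,0]],
])

```text
time: 17.1
tool_pos: [472.9, 68.4, 72.6]
tcp_rot: [-180.0, 0.0, 89.1]
ft_force: [2.0, 1.0, 3.8]
finger_gap: 10.2
grip_force: 60.3
```

>>> play_rows([
  [[0,0,0,0,0,0],[0,0,0,0,0,0],[0,0,0,0,0,0],[0,0,0,0,0,0],[0,0,0,0,0,0]],
], jaw=0.6)

```text
time: 17.6
tool_pos: [473.0, 68.3, 72.6]
tcp_rot: [-180.0, 0.0, 89.1]
ft_force: [0.2, 1.0, -0.5]
finger_gap: 51.0
grip_force: 0.0
```

>>> play_rows([
  [[0,0,-0.5,0,0,0],[0,0,-1.5,0,0,0],[0,0,-3,0,0,0],[0,0,-5,0,0,0],[0,0,-7,0,0,0]],
])

```text
time: 18.1
tool_pos: [473.3, 68.4, 144.4]
tcp_rot: [180.0, -0.0, 89.1]
ft_force: [0.2, -0.3, -0.1]
finger_gap: 51.5
grip_force: 0.0
```

>>> play_rows([
  [[0,0,0,0,0,0],[0,0,0,0,0,0],[0,0,0,0,0,0]],
])

```text
time: 18.4
tool_pos: [472.7, 68.4, 142.1]
tcp_rot: [-179.9, 0.0, 89.1]
ft_force: [-0.9, 0.3, -0.8]
finger_gap: 51.3
grip_force: 0.0
```

```bash
python3 q.py
python3 - <<'E'
from h import *
from bench import optics,sensors
st=sensors.sense(); s=optics.snapshot("wrist"); pickle.dump((s,st),open("w6.pkl","wb")); b=s["pixels"].astype(int)
m=((b.max(2)<75)&(b.max(2)-b.min(2)<15)).astype(np.uint8); m[:100]=0;m[:,:180]=0;m[:,380:]=0
n,l,sta,ce=cv2.connectedComponentsWithStats(m); print(sta[1:][sta[1:,4]>200],ce[1:][sta[1:,4]>200])
h=cv2.cvtColor(s["pixels"],cv2.COLOR_RGB2HSV); d=cv2.inRange(h,(8,90,80),(25,255,255))
n,l,sta,ce=cv2.connectedComponentsWithStats(d)
for i in range(1,n):
    if sta[i,4]>500: print("disc",sta[i],wonz(s,st,*ce[i],18))
s=optics.snapshot("top");h=cv2.cvtColor(s["pixels"],cv2.COLOR_RGB2HSV)
for z,(lo,hi) in {"disc":((8,90,80),(25,255,255))}.items():
    m=cv2.inRange(h,lo,hi); m[:200]=0;m[250:]=0;m[:,:225]=0;m[:,275:]=0; M=cv2.moments(m,True); print(onz(s,M['m10']/M['m00'],M['m01']/M['m00'],18),M['m00'])
E
```

```text
time 18.4
tool_pos [472.6904744   68.36634935 142.05502097]
tcp_rot [-1.79931048e+02  4.01905515e-03  8.90833580e+01]
ft_force [-0.87175913  0.27331341 -0.82770345]
wrist_torque [ 0.01602154 -0.03577037 -0.00824547]
finger_gap 51.30488540538348
j6 2.9928353308886324
[[  336   153    18    79   436]
 [  255   176    52    98   565]
 [  180   251   200   169 20938]] [[344.3853211  191.40366972]
 [284.03362832 213.48849558]
 [279.29654217 359.73994651]]
disc [  84    0   87  117 4918] [332.95377621 210.67714198  18.        ]
disc [ 346  134   92   97 6921] [569.23713691  86.96059566  18.        ]
disc [ 527  312   33   63 1055] [ 855.25643583 -146.73483587   18.        ]
[576.40424903  84.54743118  18.        ] 800.0
```

The key is released and the blank stays where it was. One numeric check for contact: sample the image along the vise axis from the jaw to the blank, before and after.

Run:
```python
from h import *
from scipy.optimize import least_squares
for f in("w4.pkl","w6.pkl"):
    s,st=pickle.load(open(f,"rb"))
    P=np.array([472.5,65.7]);D=np.array([569.2,86.5]);u=(D-P)/np.linalg.norm(D-P);print(f,np.linalg.norm(D-P))
    for off in(0,8):
      o=[]
      for a in range(30,66,1):
        X=np.r_[P+u*a+off*np.array([-u[1],u[0]]),20]
        q=least_squares(lambda p:(wonz(s,st,*p,20)-X)[:2],[290,150]).x
        v=cv2.getRectSubPix(s["pixels"],(1,1),(float(q[0]),float(q[1])))[0,0]; o.append("%d:%d/%d"%(a,v[0],v[2]))
      print(*o)
```

```text
w4.pkl 98.91172832379388
30:97/91 31:112/104 32:151/137 33:184/168 34:197/179 35:196/178 36:196/177 37:195/177 38:192/175 39:189/172 40:191/174 41:193/175 42:192/174 43:190/171 44:183/168 45:181/164 46:168/153 47:143/132 48:139/131 49:122/115 50:78/74 51:43/39 52:38/35 53:42/38 54:52/51 55:80/70 56:101/77 57:114/63 58:154/77 59:174/87 60:178/88 61:179/87 62:182/90 63:185/92 64:184/93 65:186/93
30:129/123 31:112/102 32:145/132 33:181/165 34:201/182 35:201/182 36:200/181 37:198/180 38:195/178 39:191/174 40:194/176 41:197/178 42:194/176 43:190/172 44:187/169 45:184/165 46:170/154 47:149/136 48:140/132 49:129/122 50:90/86 51:51/48 52:41/40 53:44/41 54:53/48 55:86/83 56:118/111 57:120/102 58:120/76 59:159/79 60:189/94 61:189/95 62:184/92 63:184/92 64:187/91 65:187/93
w6.pkl 98.91172832379388
30:90/87 31:91/85 32:91/85 33:91/86 34:88/84 35:92/88 36:111/102 37:148/133 38:171/155 39:177/160 40:179/162 41:178/161 42:176/158 43:175/158 44:174/158 45:177/161 46:178/162 47:176/159 48:170/154 49:169/153 50:166/152 51:148/136 52:119/110 53:77/73 54:37/34 55:38/34 56:42/36 57:48/42 58:77/49 59:136/69 60:166/82 61:167/84 62:171/87 63:171/85 64:171/85 65:176/89
30:129/122 31:130/122 32:130/123 33:127/121 34:127/119 35:111/106 36:103/95 37:139/127 38:170/154 39:179/162 40:178/161 41:178/161 42:176/160 43:174/159 44:176/160 45:178/160 46:180/163 47:179/162 48:173/157 49:170/155 50:168/152 51:155/140 52:130/119 53:101/94 54:54/50 55:31/29 56:40/39 57:45/42 58:60/44 59:103/53 60:152/73 61:173/85 62:178/88 63:174/86 64:172/84 65:173/85
```

The jaw advanced about 5 mm and the pad about 3 mm. The pad touches the blank and is compressed about 2 mm, roughly 0.3 rad, which agrees with the torque. I hand in.

```bash
python3 -c "
from bench import job
print(job.hand_in())"
```

```text
the job is handed in; nothing more can be done
None
```

I handed the job in at about 18.5 s: the key stands fully home in the socket and released, and the blank is clamped about 0.32 rad past the torque rise, inside the firm band (judged from wrist torque and pad compression; the clamp force itself wasn't measured, and hand-in returned no verdict).

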